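Pack the spice caddy and hold its cover ready above it

TASK

Take the white-lidded spice jar and the glass salt shaker that stand beside the saucepan's handle and stand them upright in the two free places of the wooden caddy, beside the green-lidded jar that is already there, and let go of them. Then carry the caddy's wooden cover over the saucepan and hold it level, square and centred over the caddy, about 15 mm (a finger's breadth) above its tall ends, never touching the caddy or the saucepan with it, so that I can check the row before it closes. Finish while still holding the cover there; leave the saucepan, the small glass bowl and the orange bowl where they stand.

Things in the scene. Friction and masses are not known exactly. Their poses are not given: they have to be found in the camera images.
- caddy: Open caddy of light wood, fixed, 74 (its x) x 180 (its y) x 120 mm. Origin: centre of underside; z up; y along the row of jars. Floor 8 mm thick; end walls at both ends of y 12 mm thick, 120 mm tall; walls at -x and +x 8 mm thick, only 43 mm tall. Inside 58 x 156 mm, for three jars in a row along y: the green-lidded one is at the +y end. Fingers closing along its x have room above the low walls.
- caddy_top (a point): Point in the middle of the caddy, at the height of the tops of its two tall ends (120 mm above its underside); same axes as the caddy.
- cover_rib (a point): Loose cover, light wood, about 0.2 kg, lying on the worktop: flat board 84 (its x) x 188 (its y) x 10 mm with an upright grip rib 16 (x) x 90 (y) x 30 mm high in the middle of its top. The point is the rib's centre, 25 mm above the board's underside, 15 mm below the rib's top; z up, y along board and rib. Grip the rib across its 16 mm at mid-length. Either way round fits.
- white_jar_mid (a point): Round glass spice jar with a white lid, 47 mm across, 98 mm high, about 110 g, loose and upright on the worktop beside the saucepan's handle. The point is its centre, 49 mm above its underside; z up.
- glass_shaker_mid (a point): Round glass salt shaker with a domed perforated grey top, 44 mm across up to about 66 mm height, narrowing to a 34 mm top, 90 mm high, about 100 g, loose and upright on the worktop beside the saucepan's handle. The point is its centre, 45 mm above its underside; z up.
- green_jar_mid (a point): Round glass spice jar with a green lid, 46 mm across, 106 mm high, loose, already upright in the caddy at its +y end. The point is its centre, 53 mm above its underside; z up.
- saucepan: Steel saucepan, 186 mm across, 106 mm high, long handle towards the robot; it stands between the caddy's side and the cover's side. Origin: at underside height, midway along its whole length of 340 mm along its y (the handle, at 74 to 99 mm height, is the +y end). Leave it alone.
- glass_bowl: Small clear glass bowl, 96 mm across, 43 mm high, empty, behind the work on the left; origin centre of underside. Leave it alone.
- orange_bowl: Orange bowl, 134 mm across, 53 mm high, empty, behind the work on the right; origin centre of underside. Leave it alone.
There are look-alikes about, which are no part of the job. What is shaped like the part that bears cover_rib but pink is not meant. Leave any pink look-alike of the part that bears glass_shaker_mid alone.

How it is judged:
By the outcome, as a careful person would: the job done as asked, in the order asked, and still so for the second after the job is handed in, while the arm keeps its last pose, push and grip.
It also fails if it takes over 72 s, if anything falls off the work surface, if the arm or the gripper's body presses on something with over 40 N, if the wrist force passes 120 N, or if a joint passes its speed limit or range.

ROBOT

A 6-joint arm with a two-finger parallel gripper is mounted at the origin on a cart in front of the work surface, level with it; the furniture and walls round the work are solid. World frame = base frame: x ahead of the robot, y to its left, z up, the work surface at z = 0. Lengths are in m, angles in rad, forces in N, time in s.
With the tool pointing down it reaches from about 0.35 to 0.85 m from the base axis. Payload 8.1 kg.
Tool frame: the origin (TCP) lies midway between the tips of the shut fingers; the grasp point (between the pads) lies 19 mm behind it (robot.grip_point_offset is the distance from the TCP to the grasp point, in m); z points along the fingers, y is the line along which they close (so a half turn about z gives the same grasp; the last joint's range is limited). The gripper opens to 93 mm and grips with 3 to 60 N. Pads are 15 mm wide; open, the fingers measure 128 mm over their backs; the gripper's body (75 mm by 188 mm) begins 65 mm behind the grasp point.
Start: joints at [-1.226, 0.13, 1.488, -0, 1.523, -0.085], TCP at [0.25, -0.545, 0.219] pointing down, gripper open.
Joint ranges: [-2.96, 2.96], [-0.89, 2.26], [0.02, 2.5], [-1.34, 4.48], [0, 2.73], [-2.66, 2.66]. Speed limits (rad/s): [2.39, 2.39, 2.79, 3.14, 3.14, 3.14].

INTERFACE

Orientations are given as a rotation vector (axis times angle).
In Python, from plant import robot, read_camera, job gives the robot as it stands.
- The arm moves only by the shell command python3 -m inch 'ROWS' [FORCE]. ROWS is JSON, one flat list of numbers, 5 for each row, row after row: the shift along the world's x, y, z in mm, then the turn about the world's z in degrees, then the opening in per cent of the stroke, from 0 (shut) to 100 (fully open). In form: [dx, dy, dz, yaw, hand, dx, dy, dz, yaw, hand, ...]. A call has 1 to 10 rows; each row is the pose to reach, as a shift and turn from the pose commanded when the call began; what a row does not reach only later rows make up. A row lasts 1/12 s, in which the tool goes at most 41.7 mm and 7.16 degrees, less where a joint would pass 70% of its speed; a pose out of reach is approached as far as the arm can. A call with a gripper value outside its range is refused whole. The fingers move at their own pace and stop on an object; FORCE is the grip in N (left out, the last holds). Time passes only in rows, so rows that repeat a pose let the fingers close. It gives the time, the measured TCP pose, the force, the opening and the grip force at its end, in the units of the state.
- robot.read_state(): the state, without advancing time (a new reading comes with each control period).
- read_camera(name): name is "side" or "top"; returns a dict with "image" (480x640x3 uint8, blue, green, red), "K" (3x3 intrinsics, pixels), "extrinsics" (4x4, takes a point from world to camera coordinates). Camera axes: x right, y down, z forward; pixel columns grow to the right and rows downward; lengths in m; the calibration is good to about 2 mm. A picture is of the moment at which its call begins. There is no depth.
- job.close_job(): hands the job in; it is judged then, once.
The state is a dict: "t": time; "q": joint angles; "dq": joint speeds; "joint_torque": joint torques, N m; "tool_pos": TCP position; "orientation": TCP orientation; "force": force on the tool from outside, world axes, zero at the start; "wrist_torque": the same for the moment, N m; "opening": finger opening in m; "gripper_force": force on a finger pad.
Only numpy, scipy, OpenCV 4.12 (cv2) and the standard library are available. Lean on these libraries where they do the work, as an engineer would, in place of code of your own. Each camera call takes 0.05 s, during which the arm holds its last target. There are 200 camera calls.

## Working session

There is one attempt and no reset: what is moved stays moved. The work goes in short steps, Python scripts to look and compute and a shell command to move; the robot and the scene stay as the last step left them, time stands still between calls to the robot, and variables do not carry over. Pictures are saved under pics/ and viewed, at most 10 in all, crops included, and the job is handed in when it is done.

```bash
mkdir -p pics; ls; python3 - <<'E'
from plant import robot, read_camera
import cv2,numpy as np
np.set_printoptions(precision=4,suppress=True)
for n in("side","top"):
    c=read_camera(n);cv2.imwrite(f"pics/{n}0.png",c["image"]);print(c["K"],c["extrinsics"])
s=robot.read_state();print(s["t"],s["tool_pos"],s["orientation"],s["opening"])
E
```

```text
pics
[[612.2745   0.     312.2936]
 [  0.     612.2745 241.2967]
 [  0.       0.       1.    ]] [[ 0.9954 -0.096   0.0059 -0.5396]
 [-0.043  -0.4993 -0.8654  0.0394]
 [ 0.0861  0.8611 -0.5011  1.8138]
 [ 0.      0.      0.      1.    ]]
[[505.6901   0.     316.9935]
 [  0.     505.6901 237.086 ]
 [  0.       0.       1.    ]] [[-0.0014 -0.9999  0.0129 -0.1183]
 [-0.9925 -0.0002 -0.1223  0.5381]
 [ 0.1223 -0.013  -0.9924  1.2884]
 [ 0.      0.      0.      1.    ]]
0.1 [ 0.2499 -0.5449  0.2177] [-3.0677 -0.6696  0.0003] 0.09295962946472684
```

View pics/side0.png

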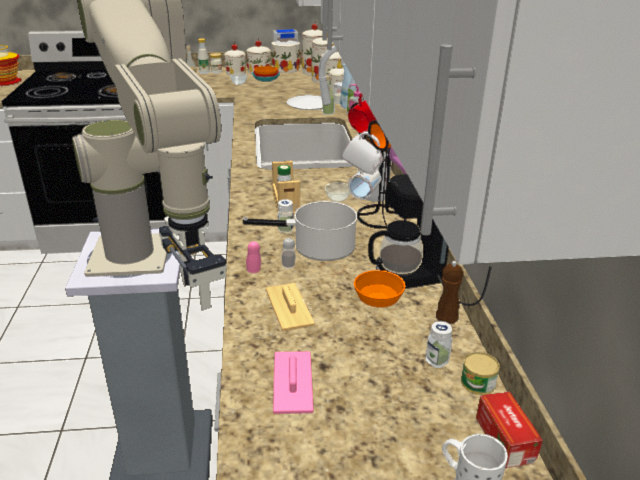

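View pics/top0.png

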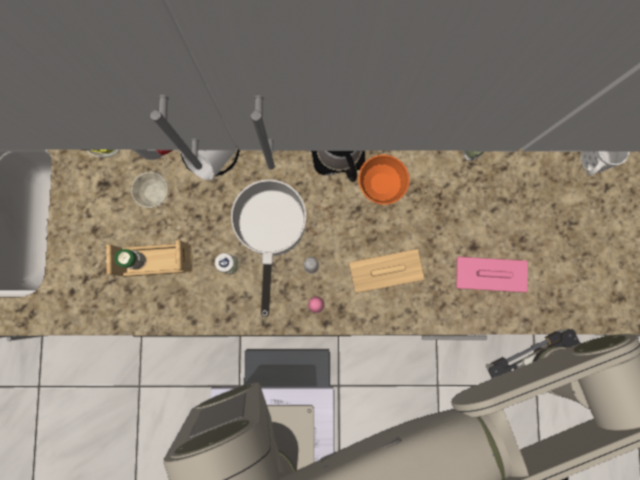

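The side view looks along +y. In the top view, left is +y and up is +x.
- Top view: the caddy is at about (145,259), white jar (225,262), shaker (311,265), cover (388,271) and pink decoys (316,305) and (493,273).
- Side view: the white jar is at (286,208), shaker (288,252) and cover rib (291,299).

I'll zoom in on both views next.

```bash
python3 - <<'E'
import cv2
a=cv2.imread("pics/top0.png")[220:320,100:440];cv2.imwrite("pics/t1.png",cv2.resize(a,(800,235),interpolation=cv2.INTER_CUBIC))
a=cv2.imread("pics/side0.png")[155:335,225:365];cv2.imwrite("pics/s1.png",cv2.resize(a,(462,594),interpolation=cv2.INTER_CUBIC))
E
```

```text
(no output)
```

View pics/t1.png

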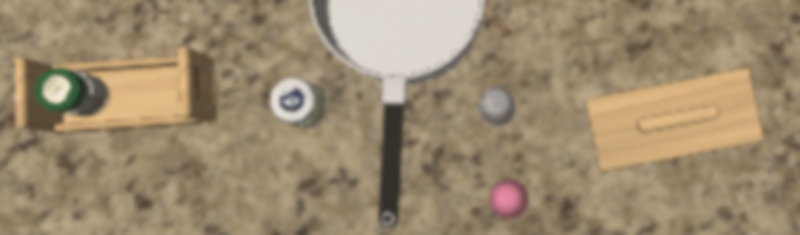

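View pics/s1.png

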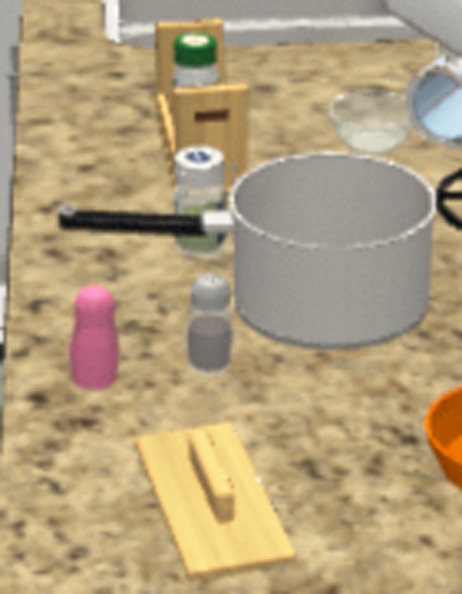

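The crops show:
- **Top crop:** white lid (293,100), shaker top (497,103), green lid (59,89). The -y end wall's top edge runs from (190,48) to (193,122). The cover corners are (587,100), (748,69), (763,138) and (602,170).
- **Side crop:** white lid (200,157), shaker top (211,278), wall top from (174,97) to (248,86). The cover is at the bottom.

Next I'll triangulate these points.

```bash
cat > h.py <<'E'
import cv2,numpy as np
from plant import robot, read_camera
np.set_printoptions(precision=4,suppress=True)
def cam(n):
    c=read_camera(n);return c["image"],c["K"]@c["extrinsics"][:3]
def tri(Pt,Ps,t,s):
    X=cv2.triangulatePoints(Pt,Ps,np.float64(t),np.float64(s)).ravel();X=X[:3]/X[3]
    e=[np.linalg.norm((lambda p:p[:2]/p[2])(P@np.r_[X,1])-u) for P,u in((Pt,t),(Ps,s))]
    return X,e
def atz(P,u,z):  # pixel -> world point on plane z
    A=np.c_[P[:,0],P[:,1],-np.r_[u,1]];return np.linalg.solve(A,-(P[:,2]*z+P[:,3]))[:2]
E
python3 - <<'E'
from h import *
It,Pt=cam("top");Is,Ps=cam("side")
T=lambda x,y:np.array([100+x/2.353,220+y/2.35]);S=lambda x,y:np.array([225+x/3.3,155+y/3.3])
d={"white":((293,100),(200,157),.098),"shaker":((497,101),(211,277),.09),"green":((59,89),(195,42),.114),
"w-y+x":((190,48),(248,86),.12),"w-y-x":((193,122),(174,97),.12),"w+y+x":((15,58),(222,21),.12),"w+y-x":((17,127),(157,23),.12),
"c+y+x":((587,100),(233,422),.01),"c-y+x":((748,69),(294,553),.01),"c-y-x":((763,138),(192,573),.01),"c+y-x":((602,170),(136,439),.01),
"rib+y":((638,122),(197,433),.04),"rib-y":((718,110),(227,492),.04)}
for k,(t,s,z) in d.items(): print(k,*tri(Pt,Ps,T(*t),S(*s)),"planes",atz(Pt,T(*t),z),atz(Ps,S(*s),z))
E
```

```text
white [0.4681 0.1104 0.0973] [np.float64(0.5198229784309075), np.float64(0.28182801152555687)] planes [0.4668 0.1103] [0.4689 0.1091]
shaker [ 0.4659 -0.1034  0.0897] [np.float64(0.12263279170334909), np.float64(0.07412617764809495)] planes [ 0.4662 -0.1034] [ 0.4657 -0.104 ]
green [0.4777 0.3499 0.1114] [np.float64(0.1723251972849118), np.float64(0.08348364264875095)] planes [0.4771 0.349 ] [0.4777 0.344 ]
w-y+x [0.5211 0.2136 0.1214] [np.float64(0.87365146860973), np.float64(0.44682791601101884)] planes [0.5191 0.2139] [0.5228 0.2171]
w-y-x [0.4469 0.2101 0.114 ] [np.float64(1.6479165422445443), np.float64(0.8443927279162877)] planes [0.4426 0.2085] [0.4492 0.1974]
w+y+x [0.5093 0.3954 0.115 ] [np.float64(0.005441100025084607), np.float64(0.0025857211626344593)] planes [0.5087 0.3934] [0.5085 0.3833]
w+y-x [0.4392 0.3888 0.1177] [np.float64(0.6364877767363425), np.float64(0.301695836021015)] planes [0.4376 0.3878] [0.4401 0.3835]
c+y+x [ 0.4751 -0.205   0.0086] [np.float64(0.7530518803382684), np.float64(0.49781651665274873)] planes [ 0.473  -0.2048] [ 0.4763 -0.2069]
c-y+x [ 0.5087 -0.3873  0.0106] [np.float64(0.2594107167989257), np.float64(0.1896916430955584)] planes [ 0.5081 -0.3874] [ 0.5093 -0.3865]
c-y-x [ 0.431  -0.4025  0.009 ] [np.float64(0.320820745468448), np.float64(0.2365391615749634)] planes [ 0.4301 -0.4023] [ 0.4315 -0.4037]
c+y-x [ 0.3953 -0.2211  0.0075] [np.float64(0.24901328876366818), np.float64(0.1660814237939614)] planes [ 0.3946 -0.2209] [ 0.3957 -0.2247]
rib+y [ 0.4451 -0.2588  0.0362] [np.float64(0.6425808831387169), np.float64(0.43246595964181844)] planes [ 0.4466 -0.2583] [ 0.4437 -0.2644]
rib-y [ 0.461  -0.3466  0.0406] [np.float64(0.4922032904161261), np.float64(0.3467529489871379)] planes [ 0.4597 -0.3467] [ 0.4619 -0.3458]
```

All the heights match the text. The caddy is centred at about (0.479, 0.301) with yaw of about 3°. The cover is centred at about (0.453, -0.304) with yaw of about 10.5°. I'll start with the shaker.

```bash
python3 -m inch '[216,441,0,68,65,216,441,0,68,65,216,441,0,68,65,216,441,0,68,65,216,441,0,68,65,216,441,0,68,65,216,441,0,68,65,216,441,0,68,65,216,441,0,68,65,216,441,0,68,65]' 10
```

```text
t: 1.03
tool_pos: [0.4337, -0.1693, 0.2187]
orientation: [2.162, 2.279, 0.0]
force: [-0.2, 0.0, 0.3]
opening: 0.0604
gripper_force: 0.0
```

```bash
python3 -m inch '[32,66,0,0,65,32,66,0,0,65,32,66,0,0,65,32,66,0,0,65]'; python3 - <<'E'
from h import *
It,Pt=cam("top");Is,Ps=cam("side")
a=cv2.resize(It[220:320,230:400],(800,470),interpolation=cv2.INTER_CUBIC);cv2.imwrite("pics/m1.png",a)
b=cv2.resize(Is[160:320,200:370],(595,560),interpolation=cv2.INTER_CUBIC);cv2.imwrite("pics/m2.png",b)
print(robot.read_state()["tool_pos"])
E
```

```text
t: 1.37
tool_pos: [0.4656, -0.1036, 0.2185]
orientation: [-2.165, -2.276, 0.0]
force: [0.6, -0.0, -0.1]
opening: 0.0605
gripper_force: 0.0
[ 0.465  -0.1056  0.2185]
```

View pics/m2.png

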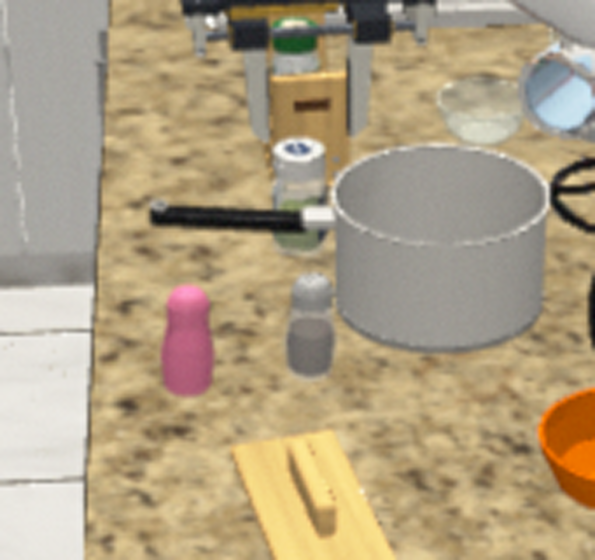

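The fingers straddle the shaker column: tips at (262,135) and (358,133), shaker at x = 312. They clear the pan and the pink shaker, so I'll descend and grip.

```bash
python3 -m inch '[0,1,-40,0,65,0,1,-80,0,65,0,1,-120,0,65,0,1,-150,0,65,0,1,-170,0,65,0,1,-177,0,65,0,1,-177,0,65,0,1,-177,0,40,0,1,-177,0,30,0,1,-177,0,30]' 15; python3 -m inch '[0,0,0,0,30,0,0,0,0,30,0,0,0,0,30]'
```

```text
t: 2.3
tool_pos: [0.4669, -0.1051, 0.0438]
orientation: [2.168, 2.269, 0.002]
force: [-0.6, 0.1, -0.4]
opening: 0.0447
gripper_force: 0.0
t: 2.55
tool_pos: [0.4665, -0.1047, 0.0432]
orientation: [2.168, 2.27, 0.001]
force: [-1.6, -1.4, 6.2]
opening: 0.0379
gripper_force: 14.7
```

The opening of 37.9 mm is less than the shaker's 44 mm, so I'll look.

```bash
python3 - <<'E'
from h import *
It,Pt=cam("top");Is,Ps=cam("side")
a=cv2.resize(It[230:330,260:360],(390,500),interpolation=cv2.INTER_CUBIC)
b=cv2.resize(Is[200:290,240:340],(400,500),interpolation=cv2.INTER_CUBIC);cv2.imwrite("pics/g1.png",np.hstack([a,b]))
s=robot.read_state();print(s["opening"],s["gripper_force"],s["force"])
E
```

```text
0.037579764035321865 14.74852025101427 [-1.749  -1.1475  7.8885]
```

View pics/g1.png

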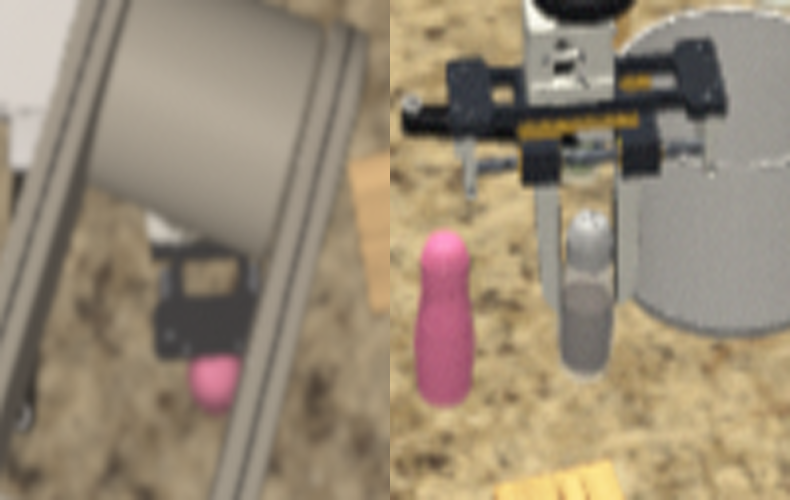

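The shaker is caught on its shoulder, and the upward push on the tool agrees with that. I'll open, go 6 mm lower and regrip.

```bash
python3 -m inch '[0,0,0,0,65,0,0,0,0,65,0,0,0,0,65,0,0,-3,0,65,0,0,-6,0,65,0,0,-6,0,65]' ; python3 -m inch '[0,0,0,0,35,0,0,0,0,35,0,0,0,0,35,0,0,0,0,35,0,0,0,0,35,0,0,0,0,35]' 12
```

```text
t: 3.15
tool_pos: [0.4646, -0.104, 0.0346]
orientation: [-2.169, -2.271, 0.001]
force: [0.5, -0.5, 0.8]
opening: 0.06
gripper_force: 0.0
t: 3.65
tool_pos: [0.4653, -0.1042, 0.0357]
orientation: [2.17, 2.272, 0.0]
force: [-0.2, -0.4, -1.0]
opening: 0.0399
gripper_force: 11.8
```

```bash
python3 -m inch '[0,0,10,0,35,0,0,30,0,35,0,0,60,0,35,0,0,95,0,35,0,0,130,0,35,0,0,155,0,35,0,0,155,0,35]'; python3 - <<'E'
from h import *
Is,Ps=cam("side")
b=cv2.resize(Is[150:290,230:340],(471,600),interpolation=cv2.INTER_CUBIC);cv2.imwrite("pics/l1.png",b)
s=robot.read_state();print(s["opening"],s["gripper_force"],s["force"],s["tool_pos"])
E
```

```text
t: 4.23
tool_pos: [0.4686, -0.1053, 0.1983]
orientation: [2.163, 2.265, 0.007]
force: [0.2, 0.4, -0.6]
opening: 0.0397
gripper_force: 11.8
0.03970201428121392 11.751153837394668 [-0.5299 -1.0288 -1.4541] [ 0.4675 -0.105   0.1951]
```

View pics/l1.png

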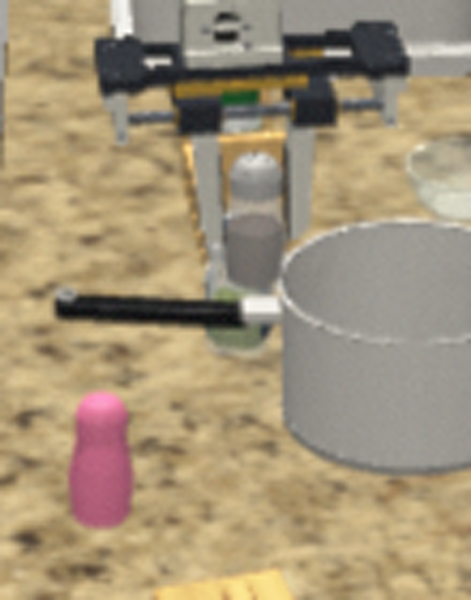

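The shaker is lifted and upright, with its base at crop (253,290). Carrying it to the caddy's -y place.

```bash
python3 -m inch '[3,40,0,0,35,6,80,0,0,35,9,120,0,0,35,10,160,0,0,35,11,200,0,0,35,12,240,0,0,35,13,280,0,0,35,14,310,0,0,35,15,335,0,0,35,16,350,0,0,35]'; python3 -m inch '[0,3,0,0,35,0,3,0,0,35,0,3,0,0,35,0,3,0,0,35,0,3,0,0,35,0,3,0,0,35]'; python3 - <<'E'
from h import *
It,Pt=cam("top");Is,Ps=cam("side")
a=cv2.resize(It[225:295,90:250],(800,350),interpolation=cv2.INTER_CUBIC)
b=cv2.resize(Is[130:230,240:330],(225,250),interpolation=cv2.INTER_CUBIC);c=np.zeros((600,800,3),np.uint8);c[:350]=a;c[350:,:225]=b;cv2.imwrite("pics/p1.png",c)
s=robot.read_state();print(s["opening"],s["gripper_force"],s["force"],s["tool_pos"],s["orientation"])
E
```

```text
t: 5.12
tool_pos: [0.4799, 0.2483, 0.1891]
orientation: [-2.166, -2.273, 0.003]
force: [0.1, 0.1, -0.6]
opening: 0.04
gripper_force: 11.8
t: 5.62
tool_pos: [0.4815, 0.2478, 0.1907]
orientation: [2.172, 2.27, -0.0]
force: [-0.4, 0.1, -1.6]
opening: 0.04
gripper_force: 11.8
0.03956563469886592 11.753304166959424 [ 0.0851 -0.5774 -1.0252] [0.4815 0.2481 0.1908] [2.171  2.2706 0.0003]
```

View pics/p1.png

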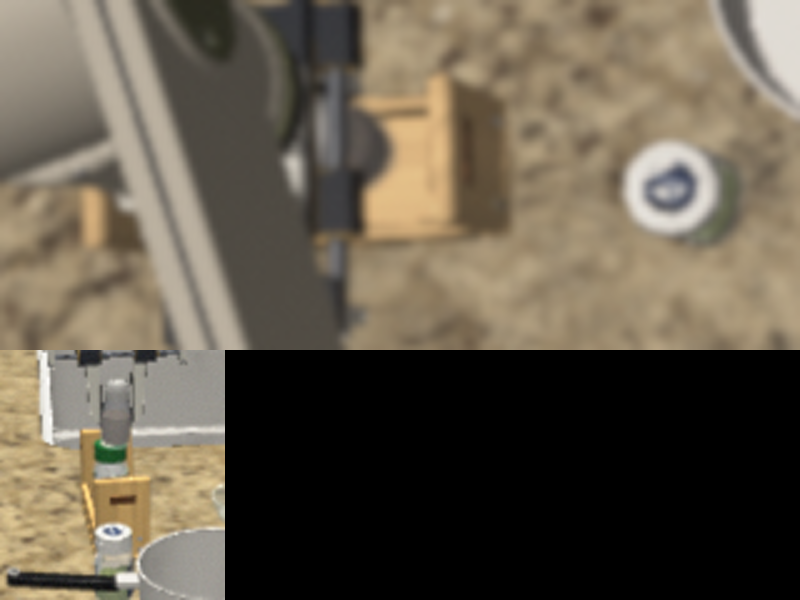

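The shaker is over the -y place (its apparent leftward shift is parallax), the wall tops agree with my earlier fit, and the shaker is upright. Lowering it now.

```bash
python3 -m inch '[0,2,-30,0,35,0,2,-60,0,35,0,2,-90,0,35,0,2,-110,0,35,0,2,-125,0,35,0,2,-135,0,35,0,2,-138,0,35,0,2,-138,0,35,0,2,-138,0,35]'; python3 -m inch '[0,0,-2,0,35,0,0,-4,0,35,0,0,-5,0,35,0,0,-5,0,35,0,0,-5,0,35]'
```

```text
t: 6.47
tool_pos: [0.4821, 0.251, 0.0537]
orientation: [2.17, 2.271, 0.002]
force: [-0.0, -0.5, -0.5]
opening: 0.0401
gripper_force: 11.8
t: 6.88
tool_pos: [0.4814, 0.2508, 0.0478]
orientation: [2.17, 2.272, 0.0]
force: [0.2, 0.4, -1.5]
opening: 0.04
gripper_force: 11.8
```

```bash
python3 -m inch '[0,0,-2,0,35,0,0,-2,0,35,0,0,-2,0,35,0,0,-2,0,46,0,0,-2,0,52,0,0,-2,0,60,0,0,-2,0,60,0,0,-2,0,60]'; python3 -m inch '[0,0,20,0,60,0,0,50,0,60,0,0,90,0,60,0,0,130,0,60,0,0,150,0,60,0,-40,150,0,62,0,-80,150,0,66,-4,-110,150,0,66,-8,-135,150,0,66,-13,-140,150,0,66]'; python3 -m inch '[0,0,0,0,66,0,0,0,0,66,0,0,0,0,66]'; python3 - <<'E'
from h import *
It,Pt=cam("top");Is,Ps=cam("side")
a=cv2.resize(It[225:295,90:250],(800,350),interpolation=cv2.INTER_CUBIC)
b=cv2.resize(Is[150:220,240:320],(285,250),interpolation=cv2.INTER_CUBIC);c=np.zeros((600,800,3),np.uint8);c[:350]=a;c[350:,:285]=b;cv2.imwrite("pics/p2.png",c)
E
```

```text
t: 7.55
tool_pos: [0.4814, 0.2508, 0.0458]
orientation: [2.17, 2.272, 0.0]
force: [-0.6, 0.1, -0.0]
opening: 0.0554
gripper_force: 0.0
t: 8.38
tool_pos: [0.4683, 0.1076, 0.1958]
orientation: [2.172, 2.268, -0.001]
force: [-0.4, 0.2, 0.1]
opening: 0.0614
gripper_force: 0.0
t: 8.63
tool_pos: [0.4685, 0.1117, 0.1958]
orientation: [-2.169, -2.272, -0.001]
force: [-0.8, 0.2, 0.4]
opening: 0.0613
gripper_force: 0.0
```

View pics/p2.png

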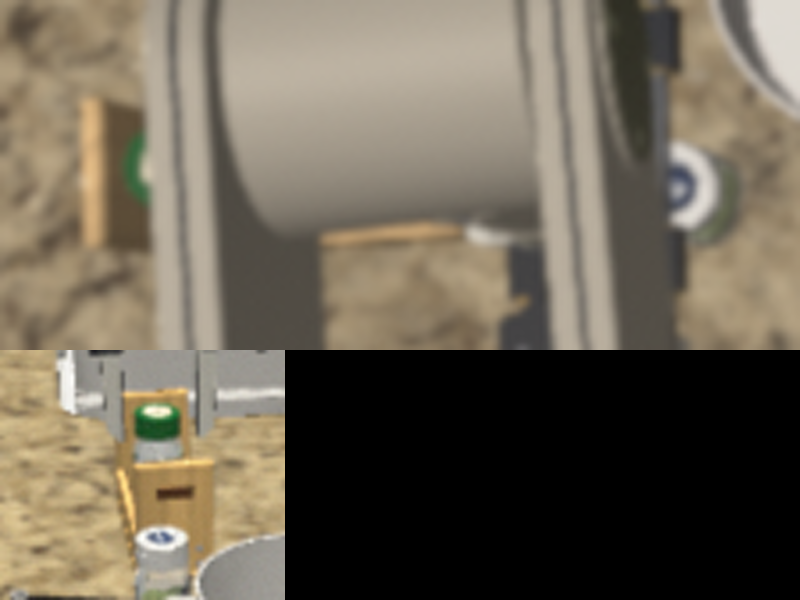

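The shaker is hidden behind the end wall, as it should be when down, and the gripper is over the white jar. I'll grip the white jar.

```bash
python3 -m inch '[0,-1,-40,0,66,0,-1,-80,0,66,0,-1,-115,0,66,0,-1,-140,0,66,0,-1,-152,0,66,0,-1,-155,0,66,0,-1,-155,0,66,0,-1,-155,0,66]';  python3 -m inch '[0,0,0,0,40,0,0,0,0,40,0,0,0,0,40,0,0,0,0,40,0,0,0,0,40]' 12; python3 -m inch '[0,0,10,0,40,0,0,30,0,40,0,0,60,0,40,0,0,95,0,40,0,0,130,0,40,0,0,153,0,40,0,0,153,0,40,0,0,153,0,40,0,0,153,0,40]'
```

```text
t: 9.4
tool_pos: [0.4698, 0.1103, 0.0424]
orientation: [2.168, 2.271, 0.003]
force: [-0.1, 0.5, -0.2]
opening: 0.061
gripper_force: 0.0
t: 9.82
tool_pos: [0.4696, 0.11, 0.0423]
orientation: [2.169, 2.271, 0.003]
force: [-1.6, 0.5, 6.4]
opening: 0.049
gripper_force: 11.4
t: 10.57
tool_pos: [0.4678, 0.1097, 0.1931]
orientation: [-2.17, -2.271, 0.001]
force: [0.9, -0.1, -1.6]
opening: 0.0492
gripper_force: 11.5
```

```bash
python3 -m inch '[2,35,0,0,40,4,75,0,0,40,6,115,0,0,40,8,150,0,0,40,10,175,0,0,40,11,186,0,0,40,11,189,0,0,40,11,189,0,0,40,11,189,0,0,40,11,189,0,0,40]'; python3 -m inch '[0,0,0,0,40,0,0,0,0,40]'; python3 - <<'E'
from h import *
It,Pt=cam("top")
s=robot.read_state();print(s["opening"],s["force"],s["tool_pos"])
# where would the shaker top be seen, and green lid
for p in((.481,.2508,.098),(.4777,.349,.114),(.479,.299,.25)):
    u=Pt@np.r_[p,1];u=(u[:2]/u[2]);print(u)
hsv=cv2.cvtColor(It,cv2.COLOR_BGR2HSV)[235:285,100:190]
m=(hsv[...,1]<60)&(hsv[...,2]>90)&(hsv[...,2]<200)
for r in m[::2]: print("".join(".#"[int(v)] for v in r))
cv2.imwrite("pics/p3.png",cv2.resize(np.hstack([It[225:295,90:250]]),(800,350),interpolation=cv2.INTER_CUBIC))
E
```

```text
t: 11.4
tool_pos: [0.4793, 0.2973, 0.1932]
orientation: [2.171, 2.27, -0.002]
force: [-0.5, 0.2, -1.6]
opening: 0.0493
gripper_force: 11.5
t: 11.57
tool_pos: [0.4796, 0.2978, 0.1938]
orientation: [2.171, 2.27, 0.0]
force: [-0.2, -0.3, -1.1]
opening: 0.0493
gripper_force: 11.5
0.04961929838280123 [ 0.3169 -0.5843 -1.0019] [0.4796 0.298  0.1938]
[167.5297 256.8149]
[125.0834 257.6303]
[125.4695 251.8744]
...............###........................................................................
................##.............##.........................................................
................##.............##....##...................................................
................###............##......#..................................................
................###.........#####.....#...................................................
................##.........##.###...#####.................................................
................##..........#####....####.................................................
...............###............###.######.................
[... 880 characters left out ...]
...............................................................
##........................................................................................
###.......................................................................................
####............................#.........................................................
#####..........................##.#.......................................................
######.....................#..###.#.......................................................
#######...........................#.......................................................
########..........................#.......................................................
```

The shaker's top shows at about (168.5,257) px against a predicted (167.5,257), so it is upright in its place. Lowering the white jar between the two.

```bash
python3 -m inch '[0,1,-25,0,40,0,1,-45,0,40,0,1,-65,0,40,0,1,-85,0,40,0,1,-105,0,40,0,1,-120,0,40,0,1,-132,0,40,0,1,-137,0,40,0,1,-137,0,40,0,1,-137,0,40]'; python3 -m inch '[0,0,-2,0,40,0,0,-4,0,40,0,0,-4,0,40,0,0,-4,0,40]'
```

```text
t: 12.45
tool_pos: [0.4797, 0.2998, 0.0573]
orientation: [2.17, 2.271, 0.001]
force: [0.3, -0.3, -1.0]
opening: 0.0496
gripper_force: 11.5
t: 12.78
tool_pos: [0.4795, 0.2999, 0.053]
orientation: [2.17, 2.272, 0.001]
force: [-0.4, 0.0, -0.8]
opening: 0.0494
gripper_force: 11.5
```

Release at 1–2 mm above the floor, then retreat up.

```bash
python3 -m inch '[0,0,-2,0,40,0,0,-2,0,40,0,0,-2,0,40,0,0,-2,0,58,0,0,-2,0,64,0,0,-2,0,66,0,0,-2,0,66,0,0,-2,0,66]'; python3 -m inch '[0,0,20,0,66,0,0,50,0,66,0,0,90,0,66,0,0,130,0,66,0,0,170,0,66,0,-40,170,0,66,-5,-80,170,0,66,-10,-120,170,0,66,-15,-160,170,0,66,-20,-200,170,0,66]'
```

```text
t: 13.45
tool_pos: [0.4794, 0.2998, 0.0508]
orientation: [2.17, 2.272, 0.0]
force: [0.5, 0.5, 0.5]
opening: 0.0615
gripper_force: 0.0
t: 14.28
tool_pos: [0.4588, 0.0983, 0.2208]
orientation: [2.169, 2.272, 0.001]
force: [1.1, -0.3, 1.3]
opening: 0.0616
gripper_force: 0.0
```

```bash
cat >> h.py <<'E'
def rect(P,I,z,x0,x1,y0,y1,s=4):  # image col grows with -y, row with -x, s px/mm
    c=np.float32([[x1,y1],[x1,y0],[x0,y0],[x0,y1]])
    u=np.array([(lambda p:p[:2]/p[2])(P@np.r_[a,z,1]) for a in c]).astype(np.float32)
    W,H=int((y1-y0)*1000*s),int((x1-x0)*1000*s)
    M=cv2.getPerspectiveTransform(u,np.float32([[0,0],[W,0],[W,H],[0,H]]))
    return cv2.warpPerspective(I,M,(W,H),flags=cv2.INTER_CUBIC)
E
python3 - <<'E'
from h import *
for n in("top","side"):
    I,P=cam(n)
    R=rect(P,I,.01,.36,.55,-.43,-.18)
    h=cv2.cvtColor(R,cv2.COLOR_BGR2HSV);m=((h[...,1]>75)&(h[...,2]>150)).astype(np.uint8)*255
    m=cv2.morphologyEx(m,cv2.MORPH_OPEN,np.ones((25,25)));m=cv2.morphologyEx(m,cv2.MORPH_CLOSE,np.ones((25,25)))
    c=max(cv2.findContours(m,0,1)[0],key=cv2.contourArea);(u,v),wh,a=cv2.minAreaRect(c)
    print(n,"cover x",.55-v/4000,"y",-.18-u/4000,"size mm",np.array(wh)/4,"ang",a,cv2.contourArea(c)/16/84/188)
E
python3 -m inch '[0,-40,0,0,66,0,-80,0,0,66,0,-120,0,0,66,0,-160,0,0,66,0,-200,0,0,66,0,-240,0,0,66,-2,-280,0,0,66,-4,-320,0,0,66,-5,-360,0,4,66,-6,-395,0,8,66]'
python3 -m inch '[0,-6,0,0,66,0,-6,0,0,66,0,-6,0,0,66]'
python3 - <<'E'
from h import *
It,Pt=cam("top");Is,Ps=cam("side")
a=rect(Pt,It,.12,.41,.54,.19,.41);b=rect(Ps,Is,.12,.41,.54,.19,.41)
c=cv2.resize(np.vstack([a,b]),None,fx=.5,fy=.5,interpolation=cv2.INTER_AREA)
c=cv2.resize(c,(508,600),interpolation=cv2.INTER_CUBIC)
c=cv2.resize(a,(800,473));cv2.imwrite("pics/c1.png",c);print(robot.read_state()["tool_pos"])
E
```

```text
top cover x 0.4491284332275391 y -0.3026625823974609 size mm [113.2389 199.7357] ang 84.78073120117188 1.1186755952380951
side cover x 0.45512500000000006 y -0.304875 size mm [189.75 249.75] ang 90.0 2.991712575987842
t: 15.22
tool_pos: [0.4533, -0.2974, 0.2207]
orientation: [2.003, 2.42, 0.0]
force: [0.4, 1.0, -0.1]
opening: 0.0612
gripper_force: 0.0
t: 15.47
tool_pos: [0.4535, -0.3006, 0.2203]
orientation: [-2.008, -2.415, -0.001]
force: [-0.2, 0.6, 0.1]
opening: 0.0615
gripper_force: 0.0
[ 0.4537 -0.2997  0.2206]
```

View pics/c1.png

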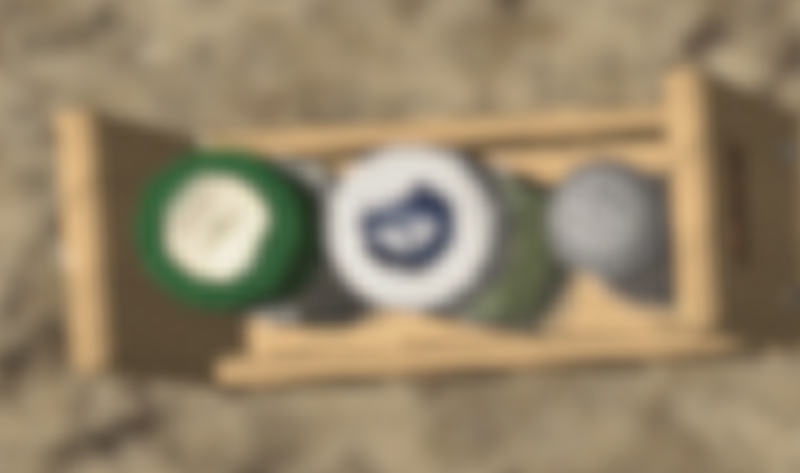

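All three jars stand upright in the caddy. In the rectified view the outer wall tops run from (56,110)-(70,370) to (703,70)-(715,340), which gives yaw of about 3°. I'll refine the caddy edges numerically and descend on the rib, keeping the tips above the board's top at z = 10 mm.

```bash
python3 - <<'E'
from h import *
It,Pt=cam("top")
R=rect(Pt,It,.12,.41,.54,.19,.41).astype(np.float32);g=cv2.GaussianBlur(cv2.cvtColor(R,cv2.COLOR_BGR2GRAY),(9,9),0)
sat=cv2.GaussianBlur(cv2.cvtColor(R.astype(np.uint8),cv2.COLOR_BGR2HSV)[...,1].astype(np.float32),(9,9),0)
C=(425.,245.)
best={}
for a in np.arange(0,6.1,.5):
    A=cv2.warpAffine(g,cv2.getRotationMatrix2D(C,-a,1),(880,520))
    p=np.gradient(A[140:350].mean(0))
    r=[]
    for lo,hi in((95,150),(735,810)):
        i=lo+np.argmin(p[lo:hi]);r+=[int(i),round(float(p[i]),2)]
    print(a,r,"mid",(r[0]+r[2])/2,"len mm",(r[2]-r[0])/4)
    if a==3:
        S=cv2.warpAffine(sat,cv2.getRotationMatrix2D(C,-a,1),(880,520))
        for lo,hi in((r[0]-40,r[0]-6),(r[2]-38,r[2]-6)):
            q=np.gradient(S[:,lo:hi].mean(1));print("rows +x",70+int(np.argmax(q[70:170])),"-x",330+int(np.argmin(q[330:440])), q.max(),q.min())
E
python3 -m inch '[-1,-3,-40,0.5,60,-1,-3,-80,0.5,60,-1,-3,-120,0.5,60,-1,-3,-155,0.5,60,-1,-3,-180,0.5,60,-1,-3,-195,0.5,60,-1,-3,-200,0.5,60,-1,-3,-200,0.5,60,-1,-3,-200,0.5,60]'
```

```text
0.0 [107, -3.46, 781, -3.75] mid 444.0 len mm 168.5
0.5 [107, -3.58, 781, -3.89] mid 444.0 len mm 168.5
1.0 [107, -3.71, 781, -4.01] mid 444.0 len mm 168.5
1.5 [108, -3.84, 781, -4.09] mid 444.5 len mm 168.25
2.0 [108, -3.95, 781, -4.12] mid 444.5 len mm 168.25
2.5 [108, -4.02, 781, -4.09] mid 444.5 len mm 168.25
3.0 [108, -4.03, 781, -4.02] mid 444.5 len mm 168.25
rows +x 100 -x 393 1.351387 -32.576992
rows +x 88 -x 409 31.667782 -1.1227722
3.5 [108, -3.99, 781, -3.92] mid 444.5 len mm 168.25
4.0 [108, -3.91, 780, -3.83] mid 444.0 len mm 168.0
4.5 [108, -3.81, 779, -3.78] mid 443.5 len mm 167.75
5.0 [108, -3.7, 778, -3.79] mid 443.0 len mm 167.5
5.5 [109, -3.61, 778, -3.79] mid 443.5 len mm 167.25
6.0 [110, -3.57, 778, -3.75] mid 444.0 len mm 167.0
t: 16.37
tool_pos: [0.4532, -0.304, 0.0218]
orientation: [1.994, 2.426, 0.0]
force: [1.0, -0.1, -0.5]
opening: 0.0559
gripper_force: 0.0
```

```bash
python3 -m inch '[0,0,-4,0,60,0,0,-7,0,60,0,0,-7,0,60,0,0,-7,0,60]'; python3 -m inch '[0,0,0,0,10,0,0,0,0,10,0,0,0,0,10,0,0,0,0,10,0,0,0,0,10,0,0,0,0,10,0,0,0,0,10,0,0,0,0,10]' 30
```

```text
t: 16.7
tool_pos: [0.4525, -0.3044, 0.0141]
orientation: [1.995, 2.426, -0.0]
force: [0.3, -0.1, -1.2]
opening: 0.0559
gripper_force: 0.0
t: 17.37
tool_pos: [0.4524, -0.3042, 0.0136]
orientation: [1.996, 2.426, 0.0]
force: [0.6, -0.1, 0.4]
opening: 0.0155
gripper_force: 30.0
```

```bash
python3 -m inch '[0,0,5,0,10,0,0,15,0,10,0,0,35,0,10,0,0,60,0,10,0,0,90,0,10,0,0,120,0,10,0,0,150,0,10,0,0,180,0,10,0,0,200,0,10,0,0,206,0,10]'; python3 -m inch '[0,0,0,-2,10,0,0,0,-4,10,0,0,0,-6,10,0,0,0,-7.5,10,0,0,0,-7.5,10,0,0,0,-7.5,10]'; python3 - <<'E'
from h import *
print(robot.read_state()["tool_pos"],robot.read_state()["opening"])
# board: underside z .2064 -> top .2164; wood mask rectified at board top
tz=robot.read_state()["tool_pos"][2];zt=tz-.0136+.010
for n in("top","side"):
    I,P=cam(n);R=rect(P,I,zt,.36,.55,-.43,-.18);cv2.imwrite(f"pics/r_{n}.png",R)
    h=cv2.cvtColor(R,cv2.COLOR_BGR2HSV)
    m=((h[...,0]>8)&(h[...,0]<28)&(h[...,1]>85)&(h[...,2]>140))
    for r in m[::24,::10]: print("".join(".#"[int(v)] for v in r))
E
```

```text
t: 18.2
tool_pos: [0.4539, -0.3055, 0.2253]
orientation: [1.991, 2.421, -0.0]
force: [-0.0, -0.2, -2.1]
opening: 0.0158
gripper_force: 30.0
t: 18.7
tool_pos: [0.4519, -0.3039, 0.2188]
orientation: [-2.148, -2.29, 0.0]
force: [0.6, 0.3, -1.9]
opening: 0.0162
gripper_force: 30.0
[ 0.4519 -0.3039  0.2188] 0.016166168529275465
....................................................................................................
....................................................................................................
....................................................................................................
....................................................................................................
....................................................................................................
....................................................................................................
....................................................................................................
....................................................................
[... 4988 characters left out ...]
.#.......................#################................#..###.........###..########.####..#
####........................######################................######............########...#.###
######......................##..........#####.#####...............###############...##....##########
#############..............###...#####....#######......######.##.#.......########...................
############...............##...#####......####...##.######.........................................
############.......................#...#######..######.###..........................................
###########...............######.......###################..........................................
```

```bash
python3 - <<'E'
from h import *
R=cv2.imread("pics/r_top.png");s=cv2.GaussianBlur(R,(9,9),0).astype(np.float32)
g=s[...,2]-s[...,0]   # red-blue: wood vs counter
rows=np.arange(290,520);c=[60+np.argmax(np.gradient(g[r,60:160])) for r in rows]
k=np.polyfit(rows,c,1);res=c-np.polyval(k,rows);ok=abs(res)<4;k=np.polyfit(rows[ok],np.array(c)[ok],1)
cols=np.arange(130,330);d=[200+np.argmax(np.gradient(g[200:300,q])) for q in cols]
l=np.polyfit(cols,d,1);res=d-np.polyval(l,cols);ok2=abs(res)<4;l=np.polyfit(cols[ok2],np.array(d)[ok2],1)
print("yaw +y edge",np.degrees(np.arctan(k[0])),ok.mean(),"yaw +x edge",np.degrees(np.arctan(-l[0])),ok2.mean())
# corner +x+y
A=np.array([[1,-k[0]],[-l[0],1]]);u,v=np.linalg.solve(A,[k[1],l[1]])
X=np.array([.55-v/4000,-.18-u/4000]);a=np.radians(3.1)
Rm=np.array([[np.cos(a),-np.sin(a)],[np.sin(a),np.cos(a)]]);print("corner",X,"centre",X-Rm@[.042,.094])
E
```

```text
yaw +y edge 3.664237523731031 0.8695652173913043 yaw +x edge 3.2759522518455224 0.83
corner [ 0.4874 -0.2054] centre [ 0.4505 -0.3015]
```

```bash
python3 -m inch '[1,15,0,0,10,2,45,0,0,10,4,75,0,0,10,6,105,0,0,10,8,140,0,0,10,10,175,0,0,10,12,210,0,0,10,14,245,0,0,10,16,280,0,-0.3,10,18,310,0,-0.6,10]'; python3 -m inch '[1,35,0,0,10,2,70,0,0,10,4,105,0,0,10,6,140,0,0,10,7,175,0,0,10,8,210,0,0,10,9,240,0,0,10,10,270,0,0,10,10,288,0,0,10,10.5,296,0,0,10]'; python3 -m inch '[0,0,0,0,10,0,0,0,0,10,0,0,0,0,10,0,0,0,0,10]'; python3 - <<'E'
from h import *
s=robot.read_state();print(s["tool_pos"],s["orientation"]);r=s["orientation"];print(2*np.degrees(np.arctan2(abs(r[1]),abs(r[0])))-90)
E
```

```text
t: 19.63
tool_pos: [0.4697, 0.0085, 0.2197]
orientation: [-2.161, -2.28, -0.001]
force: [0.8, -0.5, -3.1]
opening: 0.0159
gripper_force: 30.0
t: 20.47
tool_pos: [0.4796, 0.3047, 0.2193]
orientation: [-2.158, -2.282, 0.0]
force: [0.3, 0.1, -2.4]
opening: 0.0161
gripper_force: 30.0
t: 20.8
tool_pos: [0.481, 0.3006, 0.2197]
orientation: [2.163, 2.278, -0.0]
force: [0.3, -0.5, -1.8]
opening: 0.0159
gripper_force: 30.0
[0.481  0.3006 0.2197] [ 2.1634  2.2777 -0.0003]
2.9473290074983396
```

```bash
python3 -m inch '[0,1,-10,0,10,0,2,-25,0,10,0,2,-40,0,10,0,2,-52,0,10,0,2,-62,0,10,0,2,-68,0,10,0,2,-71,0,10,0,2,-71,0,10,0,2,-71,0,10,0,2,-71,0,10]'; python3 -m inch '[0,0,0,0,10,0,0,0,0,10,0,0,0,0,10]'; python3 - <<'E'
from h import *
s=robot.read_state();t=s["tool_pos"];r=s["orientation"];print(t,r,2*np.degrees(np.arctan2(abs(r[1]),abs(r[0])))-90,s["force"])
It,Pt=cam("top");Is,Ps=cam("side");cv2.imwrite("pics/f_s.png",Is);cv2.imwrite("pics/f_t.png",It)
# side view: saturation-like profile down the column through the middle of the near (-y) ends
cy,cx,a=.3043,.480,np.radians(3)
f=lambda P,x,y,z:(lambda p:p[:2]/p[2])(P@np.r_[cx+x*np.cos(a)-y*np.sin(a),cy+x*np.sin(a)+y*np.cos(a),z,1])
zb=t[2]-.0136
print("pred board near top/bottom edge",f(Ps,0,-.094,zb+.01),f(Ps,0,-.094,zb),"wall top",f(Ps,0,-.09,.12),"corners",f(Ps,-.042,-.094,zb),f(Ps,.042,-.094,zb),"wall",f(Ps,-.037,-.09,.12),f(Ps,.037,-.09,.12))
for dx in(-8,0,8):
    c=int(round(f(Ps,0,-.094,zb)[0]))+dx;print(c,[(v,int(Is[v,c].sum()),int(Is[v,c,2])-int(Is[v,c,0])) for v in range(164,196)])
for v in (177,179,190):print(v,[int(Is[v,c,2])-int(Is[v,c,0]) for c in range(264,308)])
E
```

```text
t: 21.63
tool_pos: [0.4814, 0.3041, 0.1496]
orientation: [2.162, 2.279, 0.002]
force: [-0.1, 0.2, -1.7]
opening: 0.0156
gripper_force: 30.0
t: 21.88
tool_pos: [0.481, 0.3039, 0.1491]
orientation: [2.162, 2.279, 0.001]
force: [0.1, 1.0, -1.8]
opening: 0.0157
gripper_force: 30.0
[0.481  0.3039 0.1491] [2.1618 2.2792 0.0011] 3.0289329206653264 [ 0.0602  1.0042 -1.8079]
pred board near top/bottom edge [288.5084 175.0533] [288.5505 177.9131] wall top [288.4732 181.8045] corners [275.5305 178.6404] [301.498  177.1898] wall [277.0718 182.451 ] [299.819  181.1612]
281 [(164, 561, 94), (165, 598, 114), (166, 598, 111), (167, 590, 116), (168, 586, 117), (169, 589, 114), (170, 591, 112), (171, 601, 110), (172, 600, 111), (173, 599, 111), (174, 606, 112), (175, 594, 115), (176, 439, 98), (177, 393, 75), (178, 424, 30), (179, 484, 8), (180, 529, 17), (181, 545, 65), (182, 562, 112), (183, 428, 96), (184, 378, 81), (185, 373, 81), (186, 377, 79), (187, 371, 80), (188, 373, 81), (189, 377, 79), (190, 368, 81), (191, 371, 82), (192, 374, 82), (193, 374, 78), (194, 372, 79), (195, 370, 82)]
289 [(164
[... 881 characters left out ...]
03, 86), (186, 392, 86), (187, 395, 86), (188, 391, 84), (189, 392, 83), (190, 387, 83), (191, 390, 85), (192, 386, 88), (193, 382, 81), (194, 376, 85), (195, 383, 80)]
177 [57, 60, 59, 60, 58, 59, 58, 60, 63, 69, 73, 80, 83, 81, 74, 74, 73, 75, 71, 69, 62, 56, 60, 62, 56, 55, 56, 60, 66, 69, 69, 71, 68, 67, 67, 66, 63, 60, 61, 61, 62, 62, 65, 64]
179 [64, 63, 60, 60, 60, 59, 55, 55, 60, 70, 78, 80, 74, 38, 7, 5, 5, 8, 7, 8, 6, 8, 7, 7, 6, 9, 9, 14, 50, 68, 69, 65, 71, 71, 75, 70, 68, 65, 66, 64, 63, 63, 67, 62]
190 [70, 70, 66, 61, 57, 54, 55, 55, 53, 64, 95, 117, 117, 79, 70, 78, 83, 81, 81, 77, 47, 44, 46, 46, 42, 48, 48, 44, 51, 51, 70, 87, 87, 83, 84, 75, 62, 67, 67, 70, 72, 66, 64, 67]
```

```bash
python3 -m inch '[0,-1.5,-0.5,0,10,0,-1.5,-0.5,0,10,0,-1.5,-0.5,0,10,0,-1.5,-0.5,0,10,0,-1.5,-0.5,0,10,0,-1.5,-0.5,0,10]'; python3 - <<'E'
from h import *
t=robot.read_state()["tool_pos"];print(t)
I,P=cam("top");R=rect(P,I,t[2]-.0136+.01,.40,.56,.18,.42);s=cv2.GaussianBlur(R,(9,9),0).astype(np.float32);g=s[...,2]-s[...,0]
for r in R[::20,::8]: print("".join(".#"[int(int(v[2])-int(v[0])>75 and v[2]>150)] for v in r))
lum=s.sum(2)
for r in (200,260,320,380,440):
    p=np.gradient(lum[r,760:900]);i=760+np.argmin(p);print(r,i,round(p.min(),1),"x %.4f y %.4f"%(.56-r/4000,.42-i/4000))
E
```

```text
t: 22.48
tool_pos: [0.4808, 0.3023, 0.1481]
orientation: [-2.162, -2.279, 0.0]
force: [0.1, -0.1, -1.3]
opening: 0.016
gripper_force: 30.0
[0.4808 0.3023 0.1481]
........................................................................................................................
........................................................................................................................
........................................................................................................................
........................................................................................................................
........................................................................................................................
........................................................................................................................
........................................................................................................................
...........................................................................................
[... 2393 characters left out ...]
........................................................
........................................................................................................................
........................................................................................................................
........................................................................................................................
........................................................................................................................
200 834 -13.5 x 0.5100 y 0.2115
260 837 -13.0 x 0.4950 y 0.2107
320 837 -13.0 x 0.4800 y 0.2107
380 840 -13.0 x 0.4650 y 0.2100
440 850 -13.0 x 0.4500 y 0.2075
```

```bash
python3 - <<'E'
from h import *
t=robot.read_state()["tool_pos"]
I,P=cam("top");R=rect(P,I,t[2]-.0136+.01,.40,.56,.18,.42);s=cv2.GaussianBlur(R,(9,9),0).astype(np.float32);g=s[...,2]-s[...,0]
for c in range(560,830,30):
    a=90+np.argmax(np.gradient(g[90:230,c]));b=400+np.argmin(np.gradient(g[400:540,c]))
    y=.42-c/4000;m=.56-(a+b)/8000;print("y %.4f w %.1f axis-x at centre %.4f"%(y,(b-a)/4,m+(y-.3045)*np.tan(np.radians(3))))
E
```

```text
y 0.2800 w 83.2 axis-x at centre 0.4816
y 0.2725 w 85.2 axis-x at centre 0.4799
y 0.2650 w 84.5 axis-x at centre 0.4797
y 0.2575 w 83.2 axis-x at centre 0.4809
y 0.2500 w 85.2 axis-x at centre 0.4800
y 0.2425 w 83.2 axis-x at centre 0.4799
y 0.2350 w 85.2 axis-x at centre 0.4805
y 0.2275 w 84.8 axis-x at centre 0.4798
y 0.2200 w 83.5 axis-x at centre 0.4808
```

The cover is centred to under 1 mm in the camera frame (0.4803, 0.3045 against 0.4799, 0.3049), yaw 3.0°, about 14.5 mm above the ends. Handing in.

```bash
python3 -c "
from plant import job,robot
print(robot.read_state()['t'],job.close_job())"
```

```text
the job is handed in; nothing more can be done
22.5833 None
```

I handed the job in at 22.6 s: the shaker and white jar stand upright in the caddy beside the green-lidded jar, and the arm holds the cover level and square, centred to about 1 mm by camera, about 15 mm above the caddy's tall ends.

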